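# Lay the tall cartons flat in the order tray

## Task

At the parts counter, push over the two tall cartons that stand on end in the wooden order tray, so that the tray will slide into its low rack: each must topple away from the tray wall it stands at and end lying flat on the tray floor, lengthways along the lanes. Only push them: do not pick a carton up, and leave the short carton standing where it is and the bearing, tin and pen cup undisturbed.

Things in the scene. Friction and masses are not known exactly. Their poses are not given: they have to be found in the camera images.
- order_tray: shallow open wooden tray, fixed, 270 (x) x 256 (y) mm outside; floor 8 mm thick; walls 10 mm thick, tops 24 mm above the counter. Origin: centre of its underside, at counter height. Three undivided lanes run along its y, at its x = -80, 0, +80 mm. One carton stands in each lane: at the +y end wall in the outer lanes, at the -y end wall in the middle one. Which carton is in which lane varies.
- carton_long: the tallest closed carton: 50 (x) x 52 (y) x 155 (z) mm, 0.2 to 0.45 kg, on end in the tray. Origin: centre of the end it stands on at the start; z along its length, up at the start; x, y nearly parallel to the tray's. Pushed near its top it tips about its bottom edge without sliding and falls by itself past about 20 degrees; pushed low it slides.
- carton_mid: closed cardboard carton, the other tall one: 50 (x) x 46 (y) x 135 (z) mm, about 0.25 kg (0.18 to 0.37), standing on end; origin, axes and behaviour as carton_long.
- carton_short: closed cardboard carton, 50 x 50 x 55 (z) mm; stands in the third lane and must stay. Origin: centre of its underside.
- carton_long_mid (a point): centre of carton_long's volume, 77.5 mm along its z from its origin
- carton_mid_mid (a point): centre of carton_mid's volume, 67.5 mm along its z from its origin
- bearing: steel ring lying on the counter beyond the tray's +y wall, 64 mm across, 18 mm high; leave alone. Origin: centre of its underside.
- tin: closed round tin standing on the counter beyond the tray's -y wall, 60 mm across, 70 mm high; leave alone. Origin: centre of its underside.
- pen_cup: round grey cup with pens, 76 mm across, pens up to 165 mm high, standing on the counter off the tray's +x, -y corner; leave alone. Origin: centre of its underside.
There are look-alikes about, which are no part of the job. What is shaped like the carton_mid but purple or red is not meant.

How it is judged:
By the outcome, as a careful person would: the job done as asked, in the order asked, and still so for the second after the job is handed in, with the robot touching nothing.
It also fails if it takes over 48 s, if anything falls off the work surface, if the arm or the gripper's body presses on something with over 40 N, if the wrist force passes 120 N, or if a joint passes its speed limit or range.

## Robot

A 6-joint arm with a two-finger parallel gripper is mounted at the origin on the work surface. World frame = base frame: x ahead of the robot, y to its left, z up, the work surface at z = 0. Lengths are in m, angles in rad, forces in N, time in s.
With the tool pointing down it reaches from about 0.35 to 1 m from the base axis. Payload 7.1 kg.
Tool frame: the origin (TCP) lies on the centre line of the jaws, within the pads' length; the fingertips stand 19 mm ahead of it and the grasp point (between the pads) is the TCP (ctrl.nose_length is the distance from the TCP to the fingertips, in m); z points along the fingers, y is the line along which they close (so a half turn about z gives the same grasp; the last joint's range is limited). The gripper opens to 85 mm and grips with 20 to 120 N. Pads are 22 mm wide; open, the fingers measure 114 mm over their backs; the gripper's body (76 mm by 85 mm) begins 54 mm behind the grasp point. The pads swing forward as they close: fully open they stand 13 mm farther back than shut.
Start: joints at [-1.185, 0.423, 1.63, -0, 1.089, -0.019], TCP at [0.246, -0.574, 0.25] pointing down, gripper open.
Joint ranges: [-3, 3], [-0.9, 2.11], [0.09, 2.58], [-1.31, 4.45], [0.11, 2.69], [-2.54, 2.54]. Speed limits (rad/s): [2.39, 2.39, 3.01, 3.14, 3.14, 3.14].

## Interface

Orientations are given as a unit quaternion [w, x, y, z].
In Python, from bench import ctrl, vision gives the robot as it stands. The module is installed in compiled form; this text tells all that it offers.
- The arm moves only by the tool drive_tool, never from a script. Its argument "motion" is a list of rows, each an object with "travel": the shift along the tool's x, y, z in units of 30 mm (1.0 is 30 mm), a list of three; "twist": the turn, a rotation vector about the tool's x, y, z in rad, a list of three. In form: [{"travel": [tx, ty, tz], "twist": [rx, ry, rz]}, ...]. A call has 1 to 5 rows; each row is the pose to reach, as a shift and turn from the pose commanded when the call began, along the tool's axes at that moment; what a row does not reach only later rows make up. A row lasts 1/12 s, in which the tool goes at most 41.7 mm and 7.16 degrees, less where a joint would pass 70% of its speed; a pose out of reach is approached as far as the arm can. A call with a gripper value outside its range is refused whole. "fingers" is the opening in per cent of the stroke, from 0 (shut) to 100 (fully open), set as the call begins (left out, the last holds). The fingers move at their own pace and stop on an object; "grip_force" is the grip in N (left out, the last holds). Time passes only in rows, so rows that repeat a pose let the fingers close. It gives the time, the measured TCP pose, the force, the opening and the grip force at its end, in the units of the state.
- ctrl.state(): the state, without advancing time (a new reading comes with each control period).
- vision.camera(name): name is "scene" or "top" or "wrist"; returns a dict with "frame" (384x512x3 uint8, red, green, blue), "K" (3x3 intrinsics, pixels), "k1" (the pictures are not rectified: a ray, as slopes to the right and down, at radius r is drawn at 1 + k1 r^2 times it, then the intrinsics apply), "R" (3x3) and "t" (3): a world point X has camera coordinates R X + t. Camera axes: x right, y down, z forward; pixel columns grow to the right and rows downward; lengths in m; the calibration is good to about 2 mm. A picture is of the moment at which its call begins. There is no depth.
- ctrl.finish_job(): hands the job in; it is judged then, once.
The state is a dict: "time": time; "joint_pos": joint angles; "joint_velocities": joint speeds; "tau": joint torques, N m; "eef_pos": TCP position; "tool_rot": TCP orientation; "contact_force": force on the tool from outside, world axes, zero at the start; "moment": the same for the moment, N m; "width": finger opening in m; "finger_force": force on a finger pad.
Only numpy, scipy, OpenCV 4.12 (cv2) and the standard library are available. Lean on these libraries where they do the work, as an engineer would, in place of code of your own. Each camera call takes 0.05 s, during which the arm holds its last target. There are 200 camera calls.

## Working session

There is one attempt and no reset: what is moved stays moved. The work goes in short steps, Python scripts to look and compute and a tool call to move; the robot and the scene stay as the last step left them, time stands still between calls to the robot, and variables do not carry over. Pictures are saved under pics/ and viewed, at most 10 in all, crops included, and the job is handed in when it is done.

Besides the shell and the picture viewer there is one more tool, called after "Request:" by a JSON object that holds its "method" and its "body". drive_tool: Moves the arm, as the interface text tells. Its arguments: {"type":"object","properties":{"motion":{"type":"array","items":{"type":"object","properties":{"travel":{"type":"array","items":{"type":"number"}},"twist":{"type":"array","items":{"type":"number"}}}}},"fingers":{"type":"number"},"grip_force":{"type":"number"}},"required":["motion"]}

```bash
mkdir -p pics; cat > h.py <<'E'
import numpy as np, cv2
from bench import ctrl, vision
def px2ray(c,u,v):
    K=np.array(c["K"]);R=np.array(c["R"]);t=np.array(c["t"]);k=float(np.ravel(c["k1"])[0])
    d=cv2.undistortPoints(np.array([[[u,v]]],float),K,np.array([k,0,0,0.]))[0,0]
    return -R.T@t, R.T@np.array([d[0],d[1],1.])
def onz(c,u,v,z):
    o,d=px2ray(c,u,v); return o+d*(z-o[2])/d[2]
def proj(c,X):
    K=np.array(c["K"]);k=float(np.ravel(c["k1"])[0])
    return cv2.projectPoints(np.array([X],float),cv2.Rodrigues(np.array(c["R"]))[0],np.array(c["t"],float),K,np.array([k,0,0,0.]))[0][0,0]
E
python3 - <<'E'
from h import *
import pickle
a=[]
for n in("scene","top"):
    c=vision.camera(n);pickle.dump(c,open(n+".pkl","wb"));a.append(c["frame"])
    cv2.imwrite(f"pics/{n}0.png",cv2.resize(c["frame"][:,:,::-1],(768,576)))
    print(n,-np.array(c["R"]).T@np.array(c["t"]),c["k1"])
print(ctrl.state())
E
```

```text
scene [1.05195875 0.42963191 0.7585296 ] 0.04996970042562504
top [0.57473351 0.01939938 0.95813747] -0.032747985080985996
{'time': 0.1, 'joint_pos': array([-1.18497644e+00,  4.23771907e-01,  1.63062169e+00, -1.62802762e-05,
        1.08859699e+00, -1.90462656e-02]), 'joint_velocities': array([ 0.00045695, -0.00108553, -0.00277814,  0.00048576, -0.00165511,
        0.00032966]), 'tau': array([-9.91125125e-05, -5.58426619e+01, -2.82444674e+01, -5.69476285e-06,
        2.99628002e-03,  1.06618586e-05]), 'eef_pos': array([ 0.24600026, -0.57403684,  0.24961554]), 'tool_rot': array([-6.85931579e-04,  9.79579301e-01,  2.01056970e-01, -1.34552467e-04]), 'contact_force': array([-0.36047062, -0.04364872, -0.30452398]), 'moment': array([ 0.02472197,  0.05677291, -0.00909019]), 'finger_force': 0.0, 'width': 0.08577383675372632}
```

View pics/scene0.png

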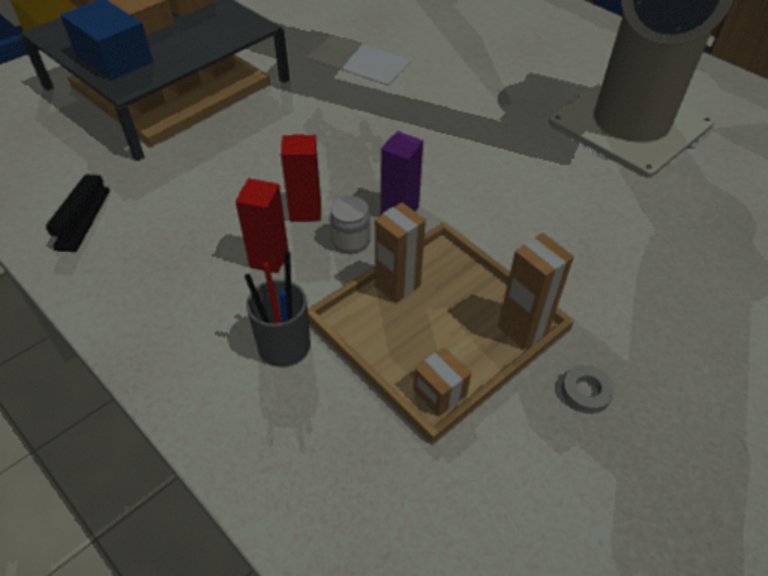

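View pics/top0.png

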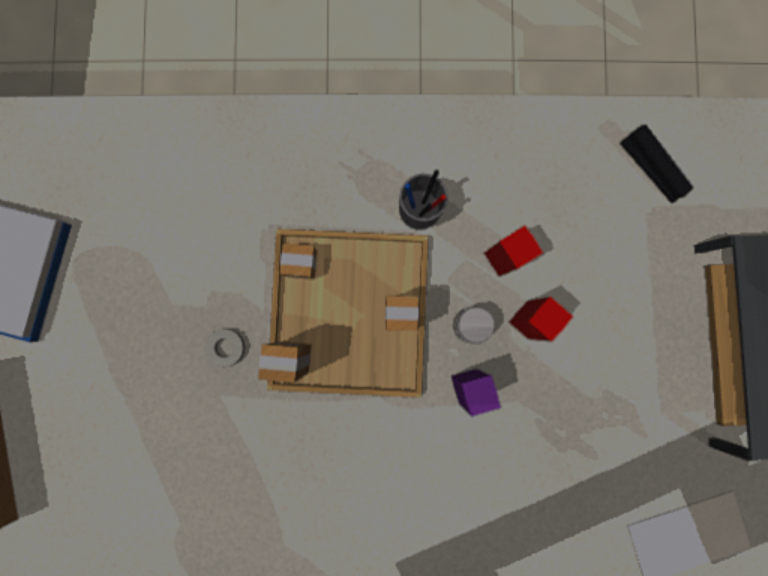

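Top view (768 px scale): the tray's corners are at about (278,230), (428,236), (420,396), (268,388). The brown cartons are at (283,362) in the near lane by the +y wall (tall), (402,313) in the middle lane by the -y wall (tall) and (298,260) (short). Look-alikes are red at (515,250) and (541,319) and purple at (476,392), all outside the tray, so the two tall brown ones in the tray are mine.

```bash
python3 - <<'E'
from h import *
import pickle
s=pickle.load(open("scene.pkl","rb"));t=pickle.load(open("top.pkl","rb"))
f=384/576
print("tray",[onz(t,u*f,v*f,.024)[:2].round(3) for u,v in((278,230),(428,236),(420,396),(268,388))])
f_=t["frame"]; x0,y0=160,140
cv2.imwrite("pics/c_top.png",cv2.resize(f_[140:270,160:300,::-1],None,fx=4,fy=4,interpolation=cv2.INTER_CUBIC))
cv2.imwrite("pics/c_sc.png",cv2.resize(s["frame"][130:285,240:390,::-1],None,fx=3.8,fy=3.8,interpolation=cv2.INTER_CUBIC))
for n,p in dict(bearing=(229,347),tin=(476,324),cup=(423,200),purple=(476,392),red=(541,319)).items():
    print(n,onz(t,p[0]*f,p[1]*f,.02 if n=="bearing" else .07 if n=="tin" else .135)[:2].round(3))
E
```

```text
tray [array([0.735, 0.191]), array([ 0.726, -0.06 ]), array([ 0.461, -0.046]), array([0.473, 0.204])]
bearing [0.54  0.271]
tin [ 0.579 -0.131]
cup [ 0.761 -0.043]
purple [ 0.48 -0.12]
red [ 0.586 -0.215]
```

View pics/c_top.png

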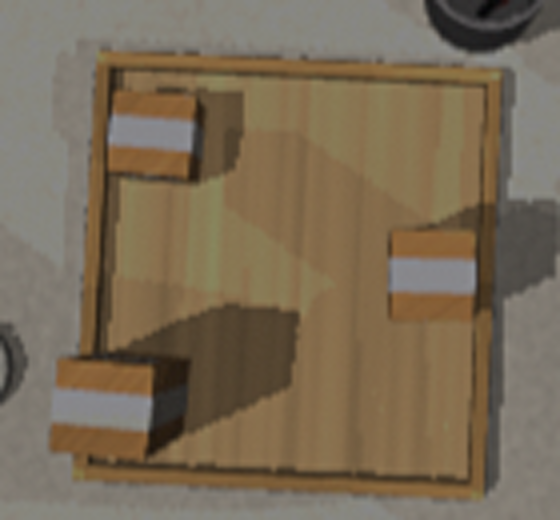

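View pics/c_sc.png

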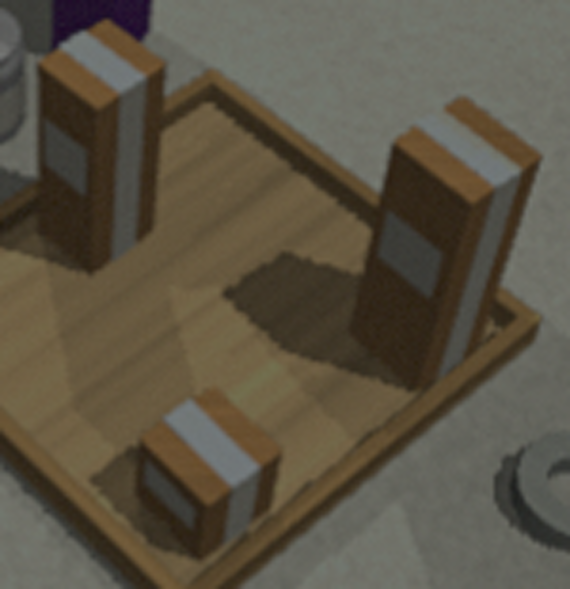

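The crops show the near-lane top face at crop corners (58,357), (155,360), (147,457), (50,453), and the middle one at (391,228), (476,230), (475,319), (388,317). The scene crop confirms that both are tall, brown and on end, with the short one at (210,470).

```bash
python3 - <<'E'
from h import *
import pickle
s=pickle.load(open("scene.pkl","rb"));t=pickle.load(open("top.pkl","rb"))
def T(L,h): return np.array([onz(t,160+u/4,140+v/4,h) for u,v in L])
N=[(58,357),(155,360),(147,457),(50,453)];M=[(391,228),(476,230),(475,319),(388,317)]
for n,L in(("near",N),("mid",M)):
  for h in(.143,.163):
    P=T(L,h);print(n,h,P[:,:2].round(3).tolist(),"c",P.mean(0).round(3),"sides",np.linalg.norm(P-np.roll(P,1,0),axis=1).round(3), "scene px of centre",((proj(s,P.mean(0))-[240,130])*3.8).round())
tr=T([(98,52),(502,68),(482,498),(76,478)],.024);print(tr[:,:2].round(3),tr.mean(0));e=tr[0]-tr[1]+tr[3]-tr[2];yaw=np.arctan2(-e[0],e[1]);print("yaw",yaw)
from scipy.spatial.transform import Rotation as R
st=ctrl.state();q=st["tool_rot"];r=R.from_quat([q[1],q[2],q[3],q[0]]);print(r.as_matrix().round(3))
E
```

```text
near 0.143 [[0.549, 0.191], [0.548, 0.138], [0.495, 0.142], [0.497, 0.194]] c [0.522 0.166 0.143] sides [0.052 0.053 0.052 0.053] scene px of centre [460. 178.]
near 0.163 [[0.55, 0.186], [0.548, 0.135], [0.497, 0.139], [0.499, 0.19]] c [0.524 0.163 0.163] sides [0.051 0.051 0.051 0.051] scene px of centre [461. 147.]
mid 0.143 [[0.619, 0.01], [0.618, -0.036], [0.57, -0.035], [0.571, 0.012]] c [ 0.595 -0.012  0.143] sides [0.048 0.046 0.048 0.047] scene px of centre [96. 62.]
mid 0.163 [[0.618, 0.011], [0.617, -0.034], [0.57, -0.034], [0.571, 0.012]] c [ 0.594 -0.011  0.163] sides [0.047 0.045 0.047 0.046] scene px of centre [99. 34.]
[[ 0.736  0.193]
 [ 0.727 -0.06 ]
 [ 0.459 -0.047]
 [ 0.471  0.203]] [0.59820427 0.07229459 0.024     ]
yaw -0.041713543010745535
[[ 0.919  0.394 -0.001]
 [ 0.394 -0.919  0.001]
 [ 0.    -0.001 -1.   ]]
```

Request:
{"method": "drive_tool", "body": {"motion": [{"travel": [1.13,-0.7,0],"twist": [0,0,0.09]},{"travel": [2.27,-1.39,0],"twist": [0,0,0.18]},{"travel": [3.4,-2.09,0],"twist": [0,0,0.27]},{"travel": [4.53,-2.78,0],"twist": [0,0,0.36]},{"travel": [5.67,-3.48,0],"twist": [0,0,0.447]}], "fingers": 0, "grip_force": 60}}

```text
time: 0.52
eef_pos: [0.3618, -0.4098, 0.25]
tool_rot: [-0.0, 1.0, -0.024, -0.0]
contact_force: [0.7, 0.1, 0.3]
width: 0.0255
finger_force: 0.0
```

Request:
{"method": "drive_tool", "body": {"motion": [{"travel": [0.71,-1.12,0]},{"travel": [1.43,-2.25,0]},{"travel": [2.14,-3.37,0]},{"travel": [2.85,-4.49,0]},{"travel": [3.57,-5.62,0]}]}}

```text
invalid input
```

Request:
{"method": "drive_tool", "body": {"motion": [{"travel": [0.71,-1.12,0]},{"travel": [1.43,-2.25,0]},{"travel": [2.14,-3.37,0]},{"travel": [2.85,-4.49,0]},{"travel": [3.57,-5.62,0]}]}}

```text
invalid input
```

Request:
{"method": "drive_tool", "body": {"motion": [{"travel": [0.71,-1.12,0],"twist": [0,0,0]},{"travel": [1.43,-2.25,0],"twist": [0,0,0]},{"travel": [2.14,-3.37,0],"twist": [0,0,0]},{"travel": [2.85,-4.49,0],"twist": [0,0,0]},{"travel": [3.57,-5.62,0],"twist": [0,0,0]}]}}

```text
time: 0.93
eef_pos: [0.476, -0.2457, 0.2502]
tool_rot: [-0.0, 1.0, -0.021, -0.0]
contact_force: [0.5, -1.1, 0.4]
width: -0.0002
finger_force: 0.0
```

Request:
{"method": "drive_tool", "body": {"motion": [{"travel": [0.71,-1.12,0],"twist": [0,0,0]},{"travel": [1.43,-2.25,0],"twist": [0,0,0]},{"travel": [2.14,-3.37,0],"twist": [0,0,0]},{"travel": [2.85,-4.49,0],"twist": [0,0,0]},{"travel": [3.57,-5.62,0],"twist": [0,0,0]}]}}

```text
time: 1.35
eef_pos: [0.5902, -0.0817, 0.25]
tool_rot: [-0.0, 1.0, -0.021, -0.0]
contact_force: [0.9, -1.0, 0.3]
width: 0.0002
finger_force: 0.0
```

Request:
{"method": "drive_tool", "body": {"motion": [{"travel": [0.05,0,1.2],"twist": [0,0,0]},{"travel": [0.1,0,2.4],"twist": [0,0,0]},{"travel": [0.1,0,3.6],"twist": [0,0,0]},{"travel": [0.1,0,4.2],"twist": [0,0,0]},{"travel": [0.1,0,4.2],"twist": [0,0,0]}]}}

```text
time: 1.77
eef_pos: [0.5892, -0.083, 0.1194]
tool_rot: [-0.001, 1.0, -0.021, -0.004]
contact_force: [-0.4, 0.7, 0.2]
width: 0.0
finger_force: 0.0
```

```bash
python3 - <<'E'
from h import *
c=vision.camera("scene");a=c["frame"][90:300,150:400,::-1]
cv2.imwrite("pics/c1.png",cv2.resize(a,None,fx=2.8,fy=2.8,interpolation=cv2.INTER_CUBIC))
E
```

```text
(no output)
```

View pics/c1.png

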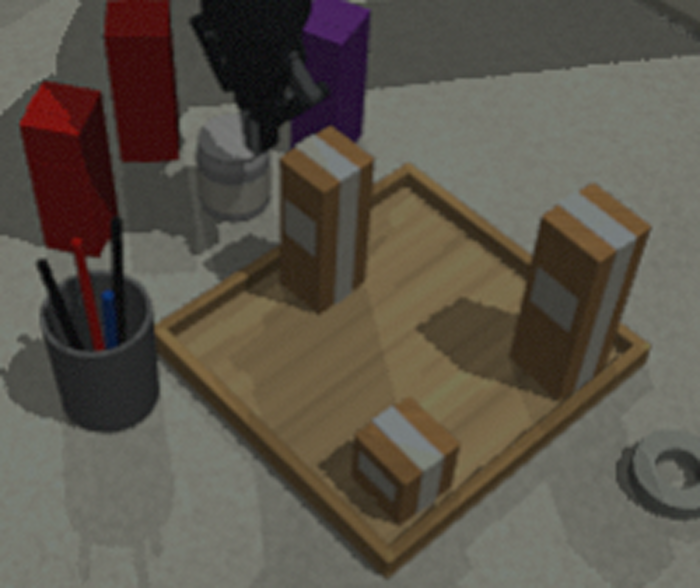

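The fingertip is at (262,145), behind the middle carton and clear of the tin and the look-alikes, so I push it towards +y now.

Request:
{"method": "drive_tool", "body": {"motion": [{"travel": [0.1,-0.35,0],"twist": [0,0,0]},{"travel": [0.1,-0.7,0],"twist": [0,0,0]},{"travel": [0.1,-1.0,0],"twist": [0,0,0]},{"travel": [0.1,-1.3,0],"twist": [0,0,0]},{"travel": [0.1,-1.6,0],"twist": [0,0,0]}]}}

```text
time: 2.23
eef_pos: [0.5993, -0.0353, 0.1266]
tool_rot: [0.001, 1.0, -0.021, 0.002]
contact_force: [0.1, -6.3, 17.4]
width: -0.0002
finger_force: 7.8
```

Request:
{"method": "drive_tool", "body": {"motion": [{"travel": [0,-0.3,0],"twist": [0,0,0]},{"travel": [0,-0.6,0],"twist": [0,0,0]},{"travel": [0,-0.9,0],"twist": [0,0,0]},{"travel": [0,-1.2,0],"twist": [0,0,0]},{"travel": [0,-1.35,0],"twist": [0,0,0]}]}}

```text
time: 2.65
eef_pos: [0.5992, 0.0061, 0.1245]
tool_rot: [-0.0, 1.0, -0.021, 0.0]
contact_force: [-0.1, -0.3, 0.4]
width: -0.0
finger_force: 0.0
```

Request:
{"method": "drive_tool", "body": {"motion": [{"travel": [0,0,0],"twist": [0,0,0]},{"travel": [0,0,0],"twist": [0,0,0]},{"travel": [0,0,0],"twist": [0,0,0]},{"travel": [0,0,0],"twist": [0,0,0]},{"travel": [0,0,0],"twist": [0,0,0]}]}}

```text
time: 3.07
eef_pos: [0.5993, 0.0041, 0.1242]
tool_rot: [0.0, 1.0, -0.021, -0.0]
contact_force: [0.4, -1.1, 0.6]
width: -0.0001
finger_force: 0.0
```

```bash
python3 - <<'E'
from h import *
c=vision.camera("scene");a=c["frame"][90:300,150:400,::-1]
cv2.imwrite("pics/c2.png",cv2.resize(a,None,fx=2.8,fy=2.8,interpolation=cv2.INTER_CUBIC))
E
```

```text
(no output)
```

View pics/c2.png

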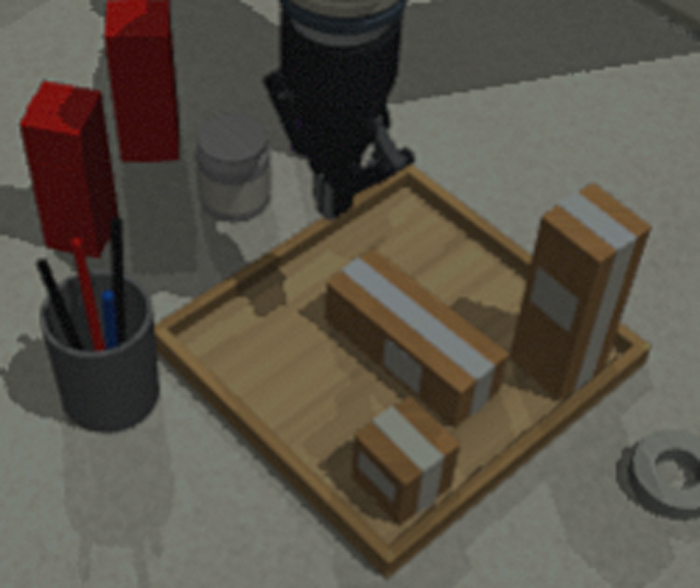

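The middle carton lies flat along its lane, (345,280) to (490,380), and everything else is unmoved. Next is the long carton, from the +y side.

Request:
{"method": "drive_tool", "body": {"motion": [{"travel": [0,0.2,-1.2],"twist": [0,0,0]},{"travel": [0,0.2,-2.4],"twist": [0,0,0]},{"travel": [0,0.2,-3.6],"twist": [0,0,0]},{"travel": [0,0,-4.2],"twist": [0,0,0]},{"travel": [0,0,-4.2],"twist": [0,0,0]}]}}

```text
time: 3.53
eef_pos: [0.602, 0.0047, 0.2555]
tool_rot: [-0.0, 1.0, -0.021, 0.004]
contact_force: [0.8, -0.2, 0.9]
width: -0.0004
finger_force: 0.0
```

Request:
{"method": "drive_tool", "body": {"motion": [{"travel": [-0.4,-1.1,0],"twist": [0,0,0]},{"travel": [-0.8,-2.2,0],"twist": [0,0,0]},{"travel": [-1.2,-3.3,0],"twist": [0,0,0]},{"travel": [-1.6,-4.4,0],"twist": [0,0,0]},{"travel": [-2.0,-5.5,0],"twist": [0,0,0]}]}}

```text
time: 3.95
eef_pos: [0.5452, 0.1728, 0.2493]
tool_rot: [0.0, 1.0, -0.022, -0.001]
contact_force: [1.2, 0.5, 0.4]
width: 0.0003
finger_force: 0.0
```

Request:
{"method": "drive_tool", "body": {"motion": [{"travel": [-0.36,-1.1,0],"twist": [0,0,0]},{"travel": [-0.72,-2.16,0],"twist": [0,0,0]},{"travel": [-0.72,-2.16,0],"twist": [0,0,0]},{"travel": [-0.72,-2.16,0],"twist": [0,0,0]}]}}

```text
time: 4.28
eef_pos: [0.5265, 0.2387, 0.2493]
tool_rot: [0.0, 1.0, -0.02, -0.001]
contact_force: [-0.5, -0.4, -0.8]
width: -0.0001
finger_force: 0.0
```

Request:
{"method": "drive_tool", "body": {"motion": [{"travel": [0,0,1.2],"twist": [0,0,0]},{"travel": [0,0,2.4],"twist": [0,0,0]},{"travel": [0,0,3.4],"twist": [0,0,0]},{"travel": [0,0,3.65],"twist": [0,0,0]},{"travel": [0,0,3.65],"twist": [0,0,0]}]}}

```text
time: 4.7
eef_pos: [0.5261, 0.2356, 0.1382]
tool_rot: [0.001, 1.0, -0.022, -0.003]
contact_force: [-0.2, -0.2, 0.2]
width: 0.0002
finger_force: 0.0
```

Request:
{"method": "drive_tool", "body": {"motion": [{"travel": [0,0.35,0],"twist": [0,0,0]},{"travel": [0,0.7,0],"twist": [0,0,0]},{"travel": [0,1.0,0],"twist": [0,0,0]},{"travel": [0,1.3,0],"twist": [0,0,0]},{"travel": [0,1.6,0],"twist": [0,0,0]}]}}

```text
time: 5.12
eef_pos: [0.5297, 0.1906, 0.1461]
tool_rot: [-0.003, 1.0, -0.022, 0.005]
contact_force: [-2.5, 7.7, 35.7]
width: -0.0001
finger_force: 17.1
```

Request:
{"method": "drive_tool", "body": {"motion": [{"travel": [0,0.3,0],"twist": [0,0,0]},{"travel": [0,0.6,0],"twist": [0,0,0]},{"travel": [0,0.9,0],"twist": [0,0,0]},{"travel": [0,1.2,0],"twist": [0,0,0]},{"travel": [0,1.5,0],"twist": [0,0,0]}]}}

```text
time: 5.53
eef_pos: [0.5249, 0.1437, 0.1433]
tool_rot: [-0.001, 1.0, -0.021, 0.002]
contact_force: [-0.1, -1.1, -1.0]
width: 0.0002
finger_force: 0.0
```

Request:
{"method": "drive_tool", "body": {"motion": [{"travel": [0,0,0],"twist": [0,0,0]},{"travel": [0,0,0],"twist": [0,0,0]},{"travel": [0,0,0],"twist": [0,0,0]},{"travel": [0,0,0],"twist": [0,0,0]}]}}

```text
time: 5.87
eef_pos: [0.5236, 0.1448, 0.1408]
tool_rot: [-0.0, 1.0, -0.021, -0.0]
contact_force: [-0.2, -0.3, -0.7]
width: -0.0003
finger_force: 0.0
```

```bash
python3 - <<'E'
from h import *
c=vision.camera("scene");a=c["frame"][90:300,150:400,::-1]
cv2.imwrite("pics/c3.png",cv2.resize(a,None,fx=2.8,fy=2.8,interpolation=cv2.INTER_CUBIC))
E
```

```text
(no output)
```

View pics/c3.png

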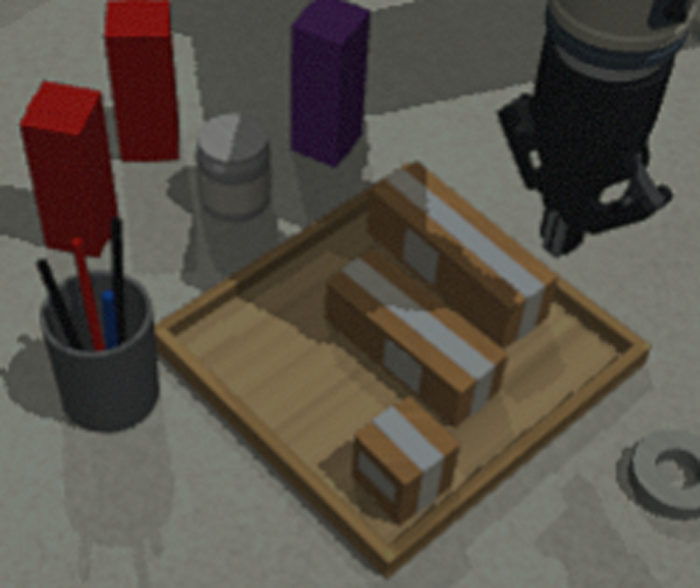

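The long carton is down along its lane. I retract and check from above that its far end is not propped on the -y wall, near (390,190).

Request:
{"method": "drive_tool", "body": {"motion": [{"travel": [0,-0.3,-1.2],"twist": [0,0,0]},{"travel": [0,-1,-2.4],"twist": [0,0,0]},{"travel": [0,-2,-3.2],"twist": [0,0,0]},{"travel": [0,-3.0,-3.6],"twist": [0,0,0]},{"travel": [0,-4.0,-3.6],"twist": [0,0,0]}]}}

```text
time: 6.33
eef_pos: [0.5302, 0.2669, 0.2526]
tool_rot: [-0.001, 1.0, -0.021, 0.003]
contact_force: [1.1, 0.8, 0.4]
width: 0.0
finger_force: 0.0
```

Request:
{"method": "drive_tool", "body": {"motion": [{"travel": [-1,-1,0],"twist": [0,0,0]},{"travel": [-1.5,-2,0],"twist": [0,0,0]},{"travel": [-1.5,-2,0],"twist": [0,0,0]},{"travel": [-1.5,-2,0],"twist": [0,0,0]},{"travel": [-1.5,-2,0],"twist": [0,0,0]}]}}

```text
time: 6.75
eef_pos: [0.486, 0.3266, 0.2485]
tool_rot: [0.0, 1.0, -0.02, -0.0]
contact_force: [0.9, -0.4, -0.5]
width: 0.0001
finger_force: 0.0
```

```bash
python3 - <<'E'
from h import *
import pickle
c=vision.camera("top");pickle.dump(c,open("top2.pkl","wb"));a=c["frame"][140:270,160:300,::-1]
b=vision.camera("scene");pickle.dump(b,open("scene2.pkl","wb"));b=b["frame"][140:250,250:370,::-1]
r=lambda i:cv2.resize(i,(400,int(400*i.shape[0]/i.shape[1])),interpolation=cv2.INTER_CUBIC)
a,b=r(a),r(b);b=np.vstack([b,np.zeros((max(0,a.shape[0]-b.shape[0]),400,3),np.uint8)]);b=b[:a.shape[0]]
cv2.imwrite("pics/c4.png",np.hstack([a,b]))
E
```

```text
(no output)
```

View pics/c4.png

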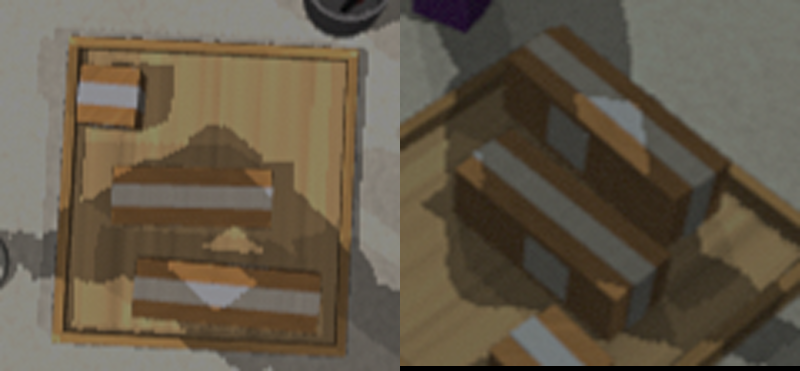

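Both cartons lie flat inside the tray walls. The long one's end is at column 320, short of the inner wall at 337, and the middle one spans 112–272. The short carton is unmoved at (110,96).

```bash
python3 -c "
from bench import ctrl
print(ctrl.finish_job())"
```

```text
the job is handed in; nothing more can be done
None
```

I pushed both tall cartons over and handed the job in at about 7 s. In the last pictures both lie flat on the tray floor along their lanes, the short carton stands where it was, and the bearing, tin and pen cup were never touched.

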